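# Slide the red-handled fixture plate onto the pad in front of the press

### The arm

A 6-joint arm with a two-finger parallel gripper is mounted at the origin on a cart in front of the work surface, level with it; the furniture and walls round the work are solid. World frame = base frame: x ahead of the robot, y to its left, z up, the work surface at z = 0. Lengths are in m, angles in rad, forces in N, time in s.
With the tool pointing down it reaches from about 0.275 to 1 m from the base axis. Payload 8.4 kg.
Tool frame: the origin (TCP) lies between the finger pads; the fingertips stand r.finger_overhang ahead of it and the grasp point (between the pads) lies 6 mm ahead of it (r.finger_overhang is the distance from the TCP to the fingertips, in m); z points along the fingers, y is the line along which they close (so a half turn about z gives the same grasp; the last joint's range is limited). The gripper opens to 85 mm and grips with 20 to 120 N. Pads are 22 mm wide; open, the fingers measure 114 mm over their backs; the gripper's body (76 mm by 85 mm) begins 54 mm behind the grasp point. The pads swing forward as they close: fully open they stand 13 mm farther back than shut.
Start: joints at [1.265, 0.353, 1.633, -0, 1.155, -0.002], TCP at [0.187, 0.596, 0.256] pointing down, gripper open.
Joint ranges: [-2.63, 2.63], [-0.92, 2.1], [0.06, 2.66], [-1.3, 4.44], [0, 2.69], [-3.02, 3.02]. Speed limits (rad/s): [2.22, 2.22, 2.79, 3.14, 3.14, 3.14].

### API

Orientations are given as [roll, pitch, yaw] about the fixed x, y, z axes, in that order (R = Rz(yaw) Ry(pitch) Rx(roll)).
In Python, from cell import r gives the robot as it stands.
- The arm moves only by the shell command python3 -m crank 'ROWS'. ROWS is JSON, a list of rows, each a list of 3 entries, a list of its own where there are three numbers: the shift along the tool's x, y, z in mm, then the turn, a rotation vector about the tool's x, y, z in rad, then the finger opening in mm, from 0 to 85.4. In form: [[[x, y, z], [rx, ry, rz], grip], ...]. A call has 1 to 12 rows; each row is the pose to reach, as a shift and turn from the pose commanded when the call began, along the tool's axes at that moment; what a row does not reach only later rows make up. A row lasts 1/12 s, in which the tool goes at most 41.7 mm and 7.16 degrees, less where a joint would pass 70% of its speed; a pose out of reach is approached as far as the arm can. A call with a gripper value outside its range is refused whole. The fingers move at their own pace and stop on an object; the grip force is fixed at half the most. Time passes only in rows, so rows that repeat a pose let the fingers close. It gives the time, the measured TCP pose, the force, the opening and the grip force at its end, in the units of the state.
- r.state(): the state, without advancing time (a new reading comes with each control period).
- r.capture(name): name is "scene" or "top" or "wrist"; returns the picture (400x640x3 uint8, red, green, blue); there is no depth.
- r.get_calibration(name): a dict with "mtx" (3x3 intrinsics, pixels), "eye" and "rotation" of the camera in the world. Camera axes: x right, y up, looking along -z (the intrinsics and any distortion apply to the point x, -y, -z); pixel columns grow to the right and rows downward; lengths in m; the calibration is good to about 2 mm. The wrist camera is an equidistant fisheye: a pixel r from the principal point sees the ray r / f radians off the axis. A picture is of the moment at which its call begins: read the wrist's pose just before it. get_calibration takes no time and is no camera call; for the wrist camera it gives the pose at the moment of the call.
- r.job_done(): hands the job in; it is judged then, once.
The state is a dict: "clock": time; "qpos": joint angles; "qd": joint speeds; "tau": joint torques, N m; "tcp_pos": TCP position; "tcp_rot": TCP orientation; "force": force on the tool from outside, world axes, zero at the start; "torque": the same for the moment, N m; "gripper_width": opening from 0.0 (shut) to 1.0 (fully open); "grasp_force": force on a finger pad.
Only numpy, scipy, OpenCV 4.12 (cv2) and the standard library are available. Lean on these libraries where they do the work, as an engineer would, in place of code of your own. Each camera call takes 0.05 s, during which the arm holds its last target. There are 200 camera calls.

### The job

Set up the press's next fixture: slide the aluminium plate with the red grip bar across the bench onto the black pad with yellow corner marks, and leave it centred there with its long side along the pad's long side. Keep it flat on the bench all the way, do not lift it, and leave the plate with the blue bar where it is.

Things in the scene. Friction and masses are not known exactly. Their poses are not given: they have to be found in the camera images.
- plate_red_bar (a point): Centre of the red grip bar of the plate to be moved, 43 mm above the plate's underside (it lies 43 mm above the bench). The plate is bare aluminium, 120 x 80 x 12 mm, about 0.5 kg, lying loose on the bench. The bar stands centrally over it on two posts: 66 mm long (along the plate's long side), 16 mm thick, from 30 to 56 mm above the bench. x axis: along the plate and the bar; y axis: across them, the way to pinch the bar; z up.
- plate_blue_bar (a point): Centre of the blue grip bar of a second, otherwise equal, loose plate, which must stay where it is. The same sizes and axes as for the red one. The two plates may stand on either side.
- pad: The target: a thin black film pad, 150 x 110 mm, with yellow corner marks, stuck flush to the bench (no edge that could catch a plate). Origin at its centre on the bench; x axis along its 150 mm side, y along its 110 mm side. Behind it, to the right, stands the tall fixed white press (x above 0.58, y about -0.37 to -0.07, over 0.3 m high): bring the arm across in front of it.
There are look-alikes about, which are no part of the job. Leave any orange look-alike of the part that bears plate_red_bar alone.

How it is judged:
By the outcome, as a careful person would: the job done as asked, in the order asked, and still so for the second after the job is handed in, with the robot touching nothing.
It also fails if it takes over 42 s, if anything falls off the work surface, if the arm or the gripper's body presses on something with over 40 N, if the wrist force passes 120 N, or if a joint passes its speed limit or range.

## Working session

There is one attempt and no reset: what is moved stays moved. The work goes in short steps, Python scripts to look and compute and a shell command to move; the robot and the scene stay as the last step left them, time stands still between calls to the robot, and variables do not carry over. Pictures are saved under pics/ and viewed, at most 10 in all, crops included, and the job is handed in when it is done.

```bash
mkdir -p pics; ls
python3 - <<'E'
from cell import r
import cv2,numpy as np
for n in("scene","top"):
    c=r.get_calibration(n);print(n,c)
    cv2.imwrite(f"pics/{n}0.png",r.capture(n)[:,:,::-1])
s=r.state();print(s,r.finger_overhang)
E
```

```text
pics
scene {'mtx': array([[366.54060233,   0.        , 317.68127139],
       [  0.        , 366.54060233, 197.90859991],
       [  0.        ,   0.        ,   1.        ]]), 'eye': array([-0.03391754, -0.71032889,  0.45473125]), 'rotation': array([ 1.12888307, -0.00139402, -0.62770973])}
top {'mtx': array([[361.79634792,   0.        , 324.05143123],
       [  0.        , 361.79634792, 198.35166649],
       [  0.        ,   0.        ,   1.        ]]), 'eye': array([ 0.35186858, -0.01361947,  1.05492527]), 'rotation': array([ 0.09778103, -0.00531172, -1.56184541])}
{'clock': 0.1, 'qpos': array([ 1.26462555e+00,  3.53621391e-01,  1.63407826e+00, -9.00194348e-06,
        1.15523417e+00, -2.38090795e-03]), 'qd': array([-6.69294531e-04, -1.07882358e-03, -4.62946252e-04,  6.18409415e-06,
       -1.05526192e-03, -1.72225606e-04]), 'tau': array([ 1.05586267e-03, -6.06352830e+01, -3.42819679e+01, -2.24788919e-04,
        4.00229677e-03, -3.96817700e-05]), 'tcp_pos': array([0.18682638, 0.59598396, 0.25560229]), 'tcp_rot': array([-3.14025147e+00,  5.03769346e-06,  2.83780642e+00]), 'force': array([-0.00196495,  0.36673611,  0.26278462]), 'torque': array([ 0.00790951, -0.01296911,  0.03236194]), 'grasp_force': 0.0, 'gripper_width': 1.0018132738923644} 0.025
```

View pics/scene0.png

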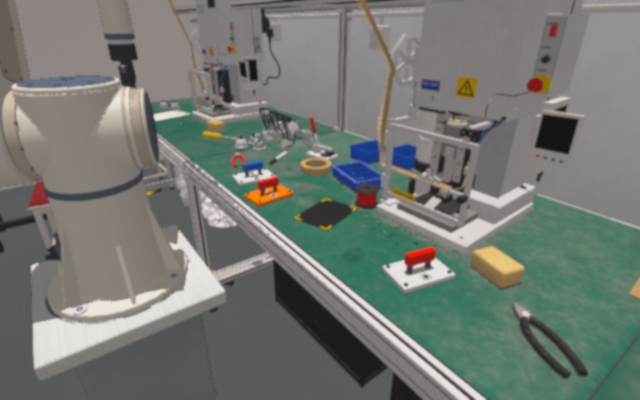

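View pics/top0.png

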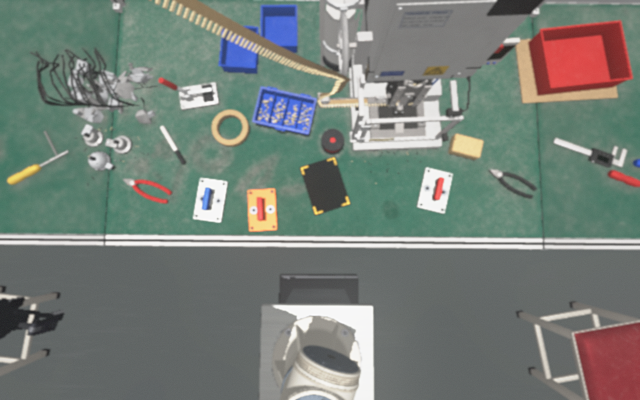

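The top view shows these candidates for the red bar:
- White/aluminium plate with a red bar at top (436,190). This fits: bare plate, red bar.
- Orange plate with a red bar at (262,208). This is the orange look-alike, so I leave it alone.
- Blue-bar plate at (210,198), which must stay put.

The pad is at (326,186). Next I measure and confirm with a crop.

```bash
cat > h.py <<'E'
from cell import r
import cv2,numpy as np
from scipy.spatial.transform import Rotation as R
def ray(n,px):
    c=r.get_calibration(n);px=np.atleast_2d(np.asarray(px,float));K=c["mtx"]
    x=(px[:,0]-K[0,2])/K[0,0];y=(px[:,1]-K[1,2])/K[1,1]
    d=np.c_[x,-y,-np.ones(len(x))]
    return c["eye"],R.from_euler("xyz",c["rotation"]).apply(d)
def plane(n,px,z):
    e,d=ray(n,px);return (e+d*((z-e[2])/d[:,2])[:,None])[:,:2]
def cross(p,q):
    (a,u),(b,v)=ray("top",p),ray("scene",q);u=u[0]/np.linalg.norm(u[0]);v=v[0]/np.linalg.norm(v[0])
    t=np.linalg.lstsq(np.c_[u,-v],b-a,rcond=None)[0]
    P,Q=a+t[0]*u,b+t[1]*v;return (P+Q)/2,np.linalg.norm(P-Q)
def near(mask,px,hull=True):
    "points of the blob nearest px"
    n,l,s,c=cv2.connectedComponentsWithStats(mask.astype(np.uint8))
    ok=[i for i in range(1,n) if s[i,4]>25]
    i=min(ok,key=lambda i:np.hypot(*(c[i]-px)))
    return c[i],np.argwhere(l==i)[:,::-1]
def rect(pts_px,n,z):
    "min area rect on plane: centre, sides, angle of long side deg"
    h=cv2.convexHull(pts_px.astype(np.int32))[:,0]
    c=h.mean(0); h=h
    w=plane(n,h,z)
    (cx,cy),(a,b),t=cv2.minAreaRect((w*1000).astype(np.float32))
    if b>a:a,b,t=b,a,t+90
    return (round(cx,1),round(cy,1)),(round(a,1),round(b,1)),round((t+90)%180-90,1)
def hsv(n,up=1):
    im=r.capture(n);return im,cv2.cvtColor(im,cv2.COLOR_RGB2HSV).astype(int)
def red(H):return ((H[...,0]<8)|(H[...,0]>172))&(H[...,1]>150)&(H[...,2]>90)
def blue(H):return (abs(H[...,0]-110)<14)&(H[...,1]>130)&(H[...,2]>60)
def grey(H):return (H[...,1]<50)&(H[...,2]>140)
def roi(m,x0,x1,y0,y1):
    o=np.zeros_like(m);o[y0:y1,x0:x1]=m[y0:y1,x0:x1];return o
E
python3 - <<'E'
from h import *
T,HT=hsv("top");S,HS=hsv("scene")
for nm,f,pt,ps in(("red",red,(438,188),(420,257)),("blue",blue,(207,198),(252,167))):
    a,pa=near(f(HT),pt);b,pb=near(f(HS),ps)
    print(nm,a,b,cross(a,b),"bar rect top z.056",rect(pa,"top",.056))
    q=np.array(pt);m=roi(grey(HT),q[0]-27,q[0]+27,q[1]-32,q[1]+32)
    print(" plate",rect(np.argwhere(m)[:,::-1],"top",.012))
m=roi(HT[...,2]<60,295,360,150,220);c,p=near(m,(326,186));print("pad black",c,rect(p,"top",0))
m=roi((abs(HT[...,0]-25)<8)&(HT[...,1]>120)&(HT[...,2]>120),295,360,150,220);p=np.argwhere(m)[:,::-1];print("pad yellow",rect(p,"top",0))
big=cv2.resize(T[140:240,180:470],None,fx=2.7,fy=2.7,interpolation=2)
cv2.imwrite("pics/crop.png",big[:,:,::-1])
E
```

```text
red [438.22580645 187.16129032] [419.68073879 255.71503958] (array([ 0.48540388, -0.33967418,  0.04277833]), np.float64(0.0016346881183177315)) bar rect top z.056 ((480.4, -337.4), (57.0, 15.2), -14.0)
 plate ((504.8, -348.4), (181.7, 99.9), -21.2)
blue [205.91752577 198.54639175] [252.62068966 165.2137931 ] (array([0.44840959, 0.31195093, 0.04529424]), np.float64(0.0025623642188750883)) bar rect top z.056 ((447.6, 309.8), (56.4, 14.8), -6.4)
 plate ((464.2, 332.0), (163.1, 137.1), 0.6)Traceback (most recent call last):
  File "<stdin>", line 8, in <module>
  File "h.py", line 19, in near
    i=min(ok,key=lambda i:np.hypot(*(c[i]-px)))
ValueError: min() iterable argument is empty
```

The red bar's height, 43 mm from crossing the two views, matches the spec. The plate and pad masks need fixing.

Run:
```python
from h import *
T,HT=hsv("top")
for q in((436,190),(210,200)):
    m=roi(grey(HT),q[0]-27,q[0]+27,q[1]-32,q[1]+32);c,p=near(m,q);print("plate",c,len(p),rect(p,"top",.012))
print("pix",HT[186,326],HT[200,330],HT[162,306],HT[206,346],HT[190,300])
m=roi((HT[...,2]<75)&(HT[...,1]<110),295,360,150,220);c,p=near(m,(326,186));print("pad black",c,len(p),rect(p,"top",0))
m=roi((abs(HT[...,0]-24)<10)&(HT[...,1]>110)&(HT[...,2]>100),295,360,150,220);p=np.argwhere(m)[:,::-1];print("pad yellow",len(p),rect(p,"top",0))
big=cv2.resize(T[140:240,180:470],None,fx=2.7,fy=2.7,interpolation=2)
cv2.imwrite("pics/crop.png",big[:,:,::-1])
```

```text
plate [434.0444243  190.18585675] 1103 ((482.3, -339.5), (126.0, 87.0), -13.2)
plate [210.29792979 199.67146715] 1111 ((448.3, 312.2), (127.1, 86.9), -7.4)
pix [60  4 63] [60  8 64] [ 80  85 129] [ 76  74 117] [ 68  31 132]
pad black [324.53947368 185.42039474] 1520 ((493.7, -19.0), (144.4, 103.0), 18.6)
pad yellow 184 ((494.3, -19.1), (148.0, 108.4), 18.4)
```

View pics/crop.png

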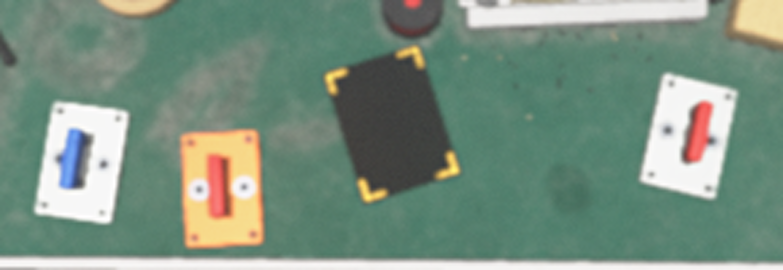

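The crop confirms three plates, left to right: the aluminium plate with the blue bar, the orange look-alike with a red bar, and at the far right the aluminium plate with the red bar at crop (698,132). That last one is mine.

Measured poses:

| Item | x (mm) | y (mm) | Angle (deg) |
|---|---|---|---|
| Red plate | 483 | -339 | -13.3 |
| Pad | 494 | -19 | +18.5 |

The measured sizes agree with the ones given.

```bash
cat >> h.py <<'E'
def go(x,y,z,yaw):
    "shift mm / turn from the present pose to TCP x,y,z (mm), tool x at yaw deg (tool down)"
    s=r.state();A=R.from_euler("xyz",s["tcp_rot"]);B=R.from_euler("xyz",[np.pi,0,np.radians(yaw)])
    print((x,y,z,yaw),np.round(A.inv().apply(np.array([x,y,z])-s["tcp_pos"]*1000),1),np.round((A.inv()*B).as_rotvec(),3),"clock",round(s["clock"],2),"q",np.round(s["qpos"],2))
E
python3 -c "
from h import *
go(400,100,256,163);go(470,-339,200,166.7)"
```

```text
(400, 100, 256, 163) [-3.518e+02 -4.097e+02  2.000e-01] [-0.001 -0.    -0.007] clock 0.25 q [ 1.26  0.35  1.63  0.    1.16 -0.  ]
(470, -339, 200, 166.7) [-549.9 -807.7   56.5] [-0.001 -0.    -0.072] clock 0.25 q [ 1.26  0.35  1.63  0.    1.16 -0.  ]
```

```bash
python3 -m crank '[[[-352,-410,0],[0,0,0],85],[[-352,-410,0],[0,0,0],85],[[-352,-410,0],[0,0,0],85],[[-352,-410,0],[0,0,0],85],[[-352,-410,0],[0,0,0],85],[[-352,-410,0],[0,0,0],85],[[-352,-410,0],[0,0,0],85],[[-352,-410,0],[0,0,0],85],[[-352,-410,0],[0,0,0],85],[[-352,-410,0],[0,0,0],85],[[-352,-410,0],[0,0,0],85],[[-352,-410,0],[0,0,0],85]]'; python3 -c "
from h import *
go(470,-339,200,166.7)"
```

```text
clock: 1.25
tcp_pos: [0.3846, 0.1351, 0.2566]
tcp_rot: [3.141, 0.001, 2.838]
force: [0.6, 0.8, -0.3]
gripper_width: 0.997
grasp_force: 0.0
(470, -339, 200, 166.7) [-223.2 -426.9   56.5] [ 0.001  0.001 -0.071] clock 1.25 q [ 0.33  0.    2.07  0.    1.07 -0.93]
```

```bash
python3 -m crank '[[[-220,-400,56],[0,0,-0.07],85],[[-220,-400,56],[0,0,-0.07],85],[[-220,-400,56],[0,0,-0.07],85],[[-220,-400,56],[0,0,-0.07],85],[[-220,-400,56],[0,0,-0.07],85],[[-220,-400,56],[0,0,-0.07],85],[[-220,-400,56],[0,0,-0.07],85],[[-220,-400,56],[0,0,-0.07],85],[[-220,-400,56],[0,0,-0.07],85],[[-220,-400,56],[0,0,-0.07],85],[[-220,-400,56],[0,0,-0.07],85],[[-220,-400,56],[0,0,-0.07],85]]';  python3 -m crank '[[[0,0,0],[0,0,0],85],[[0,0,0],[0,0,0],85],[[0,0,0],[0,0,0],85]]'
python3 - <<'E'
from h import *
go(483,-339.5,120,166.7)
c=r.get_calibration("wrist");im=r.capture("wrist");print(c)
cv2.imwrite("pics/w1.png",im[:,:,::-1])
S=cv2.imwrite("pics/s1.png",r.capture("scene")[:,:,::-1])
E
```

```text
clock: 2.25
tcp_pos: [0.4756, -0.3167, 0.1996]
tcp_rot: [-3.139, 0.002, 2.905]
force: [-0.0, 1.3, 0.7]
gripper_width: 0.993
grasp_force: 0.0
clock: 2.5
tcp_pos: [0.4742, -0.3095, 0.2002]
tcp_rot: [3.141, -0.001, 2.908]
force: [0.3, -0.2, 0.2]
gripper_width: 0.998
grasp_force: 0.0
(483, -339.5, 120, 166.7) [-15.6 -27.2  80.2] [ 0.    -0.001 -0.001] clock 2.5 q [-0.58  0.32  1.81  0.    1.01 -1.92]
{'mtx': array([[309.70691629,   0.        , 318.47177096],
       [  0.        , 309.70691629, 197.73304054],
       [  0.        ,   0.        ,   1.        ]]), 'eye': array([ 0.39439269, -0.29130374,  0.31817117]), 'rotation': array([-3.26326868e-01, -1.26185102e-03,  1.33713559e+00])}
```

View pics/w1.png

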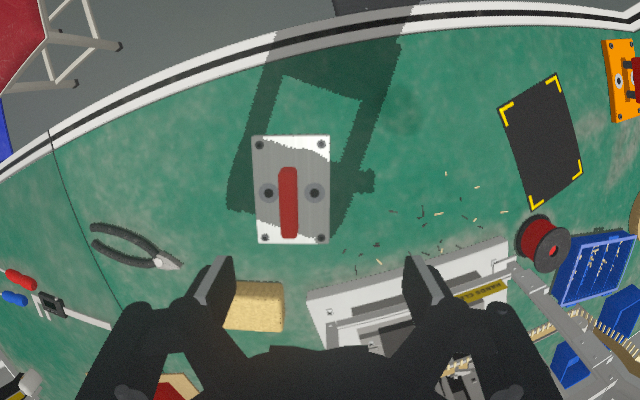

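The wrist view shows the plate aligned with the tool, its bar at (288,203), between and ahead of the fingers, which are centred near column 318. The pad is at (540,140) and the spool at (543,242). I refine the plate and pad poses from this view.

```bash
cat >> h.py <<'E'
def wplane(c,px,z):
    K=c["mtx"];u=(np.asarray(px,float)-[K[0,2],K[1,2]])/K[0,0]
    t=np.hypot(*u.T);k=np.sin(t)/np.maximum(t,1e-9)
    d=R.from_euler("xyz",c["rotation"]).apply(np.c_[u[:,0]*k,-u[:,1]*k,-np.cos(t)])
    return (c["eye"]+d*((z-c["eye"][2])/d[:,2])[:,None])[:,:2]
def wrect(c,p,z):
    h=cv2.convexHull(np.asarray(p,np.int32))[:,0];(cx,cy),(a,b),t=cv2.minAreaRect((wplane(c,h,z)*1000).astype(np.float32))
    if b>a:a,b,t=b,a,t+90
    return np.round([cx,cy,a,b,(t+90)%180-90],1)
E
python3 - <<'E'
from h import *
c=r.get_calibration("wrist");im,H=hsv("wrist")
p=np.argwhere(roi(red(H)|((H[...,1]>150)&((H[...,0]<8)|(H[...,0]>172))&(H[...,2]>50)),265,310,150,250))[:,::-1]
print("bar top",wrect(c,p,.056))
m=roi((H[...,1]<45)&(H[...,2]>90),240,340,125,250);_,p=near(m,(290,190));print("plate",wrect(c,p,.012),len(p))
p=np.argwhere(roi((abs(H[...,0]-27)<8)&(H[...,1]>150)&(H[...,2]>140),490,590,65,215))[:,::-1];print("pad",wrect(c,p,0),len(p))
E
```

```text
bar top [ 480.2 -339.7   67.5   16.1  -13.4]
plate [ 482.1 -341.1  120.6   80.4  -13.3] 6730
pad [495.8 -18.7 146.2 105.4  18.1] 349
```

```bash
python3 -c "
from h import *
go(481,-340,120,166.7);go(481,-340,49,166.7)"
```

```text
(481, -340, 120, 166.7) [-13.3 -28.3  80.6] [-0.  0. -0.] clock 2.65 q [-0.58  0.32  1.81  0.    1.   -1.92]
(481, -340, 49, 166.7) [-13.2 -28.3 151.6] [-0.  0. -0.] clock 2.65 q [-0.58  0.32  1.81  0.    1.   -1.92]
```

```bash
python3 -m crank '[[[-7,-14,20],[0,0,0],85],[[-13,-28,40],[0,0,0],85],[[-13,-28,60],[0,0,0],85],[[-13,-28,80],[0,0,0],85],[[-13,-28,95],[0,0,0],85],[[-13,-28,110],[0,0,0],85],[[-13,-28,125],[0,0,0],85],[[-13,-28,138],[0,0,0],85],[[-13,-28,146],[0,0,0],85],[[-13,-28,151],[0,0,0],85],[[-13,-28,151],[0,0,0],85],[[-13,-28,151],[0,0,0],85]]'; python3 -c "
from h import *
go(481,-340,49,166.7)
cv2.imwrite('pics/w2.png',r.capture('wrist')[:,:,::-1])"
```

```text
clock: 3.65
tcp_pos: [0.4809, -0.3408, 0.0496]
tcp_rot: [-3.141, 0.0, 2.908]
force: [0.4, 0.5, 0.5]
gripper_width: 0.995
grasp_force: 0.0
(481, -340, 49, 166.7) [0.1 0.8 0.6] [-0.     0.    -0.002] clock 3.65 q [-0.62  0.56  1.85  0.    0.73 -1.96]
```

View pics/w2.png

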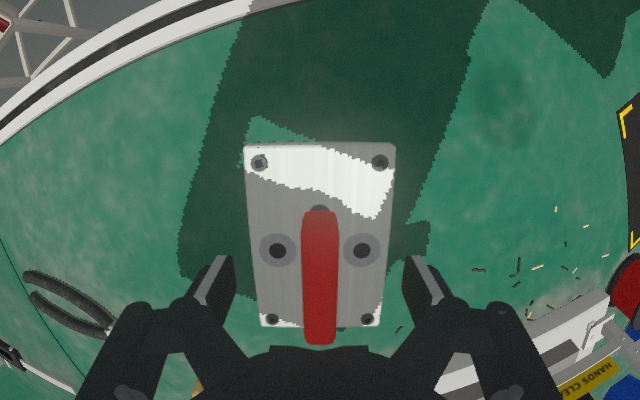

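The bar, at (320,275), is centred between the fingers at columns 220 and 420. Closing now.

```bash
python3 -m crank '[[[0,0,0],[0,0,0],0],[[0,0,0],[0,0,0],0],[[0,0,0],[0,0,0],0],[[0,0,0],[0,0,0],0],[[0,0,0],[0,0,0],0],[[0,0,0],[0,0,0],0],[[0,0,0],[0,0,0],0],[[0,0,0],[0,0,0],0],[[0,0,0],[0,0,0],0],[[0,0,0],[0,0,0],0]]'; python3 -c "
from h import *
go(495,-19,49.5,198.3)"
```

```text
clock: 4.53
tcp_pos: [0.4808, -0.3408, 0.0495]
tcp_rot: [3.142, 0.0, 2.908]
force: [-0.3, 1.3, 5.5]
gripper_width: 0.177
grasp_force: 59.5
(495, -19, 49.5, 198.3) [ 60.7 316.3  -0. ] [-0.     0.    -0.553] clock 4.53 q [-0.62  0.56  1.85  0.    0.73 -1.96]
```

```bash
python3 -m crank '[[[1,4,0.2],[0,0,-0.01],0],[[3,13,0.4],[0,0,-0.02],0],[[5,22,0.5],[0,0,-0.04],0],[[7,31,0.5],[0,0,-0.05],0],[[8,40,0.5],[0,0,-0.07],0],[[10,49,0.5],[0,0,-0.09],0],[[12,58,0.5],[0,0,-0.1],0],[[13,67,0.5],[0,0,-0.12],0],[[15,76,0.5],[0,0,-0.13],0],[[17,85,0.5],[0,0,-0.15],0],[[18,94,0.5],[0,0,-0.165],0],[[20,103,0.5],[0,0,-0.18],0]]'; python3 -c "
from h import *
go(495,-19,49.2,198.3)"
```

```text
clock: 5.53
tcp_pos: [0.4864, -0.2367, 0.0495]
tcp_rot: [-3.139, 0.003, 3.089]
force: [0.2, -4.8, 4.4]
gripper_width: 0.177
grasp_force: 59.9
(495, -19, 49.2, 198.3) [ 2.700e+00  2.179e+02 -2.000e-01] [-0.003  0.002 -0.372] clock 5.53 q [-0.46  0.51  1.96 -0.    0.67 -1.97]
```

```bash
python3 -m crank '[[[0,9,0.2],[0,0,-0.015],0],[[0,18,0.2],[0,0,-0.03],0],[[0,27,0.2],[0,0,-0.046],0],[[0,36,0.2],[0,0,-0.062],0],[[0,45,0.2],[0,0,-0.077],0],[[1,54,0.2],[0,0,-0.092],0],[[1,63,0.2],[0,0,-0.108],0],[[1,72,0.2],[0,0,-0.124],0],[[1,81,0.2],[0,0,-0.139],0],[[1,90,0.2],[0,0,-0.154],0],[[1,99,0.2],[0,0,-0.17],0],[[1,108,0.2],[0,0,-0.186],0]]'; python3 -c "
from h import *
go(495,-19,49.2,198.3)"
```

```text
clock: 6.53
tcp_pos: [0.4914, -0.1288, 0.0495]
tcp_rot: [-3.139, 0.003, -3.007]
force: [-0.3, -9.5, 9.5]
gripper_width: 0.175
grasp_force: 60.5
(495, -19, 49.2, 198.3) [-1.820e+01  1.083e+02  1.000e-01] [-0.003  0.003 -0.185] clock 6.53 q [-0.26  0.47  2.03 -0.    0.63 -1.96]
```

```bash
python3 -m crank '[[[-2,9,0],[0,0,-0.016],0],[[-3,18,0],[0,0,-0.031],0],[[-5,27,0],[0,0,-0.046],0],[[-6,36,0],[0,0,-0.062],0],[[-8,45,0],[0,0,-0.077],0],[[-9,54,0],[0,0,-0.092],0],[[-11,63,0],[0,0,-0.108],0],[[-12,72,0],[0,0,-0.124],0],[[-14,81,0],[0,0,-0.139],0],[[-15,90,0],[0,0,-0.154],0],[[-17,98,0],[0,0,-0.17],0],[[-18,105,0],[0,0,-0.184],0]]'; python3 -m crank '[[[0,0,0],[0,0,0],0],[[0,0,0],[0,0,0],0]]'
python3 - <<'E'
from h import *
go(495,-19,49.2,198.3)
c=r.get_calibration("wrist");im,H=hsv("wrist");cv2.imwrite("pics/w3.png",im[:,:,::-1])
T,HT=hsv("top")
m=roi(grey(HT),295,360,150,220)
print("yellow top",rect(np.argwhere(roi((abs(HT[...,0]-24)<10)&(HT[...,1]>110)&(HT[...,2]>100),295,360,150,220))[:,::-1],"top",0))
E
```

```text
clock: 7.53
tcp_pos: [0.4953, -0.022, 0.0495]
tcp_rot: [-3.139, 0.002, -2.823]
force: [1.4, -10.0, 11.4]
gripper_width: 0.177
grasp_force: 60.7
clock: 7.7
tcp_pos: [0.4953, -0.0211, 0.0495]
tcp_rot: [-3.141, 0.003, -2.824]
force: [1.3, 3.0, 11.8]
gripper_width: 0.177
grasp_force: 60.8
(495, -19, 49.2, 198.3) [-0.4  2.1  0.3] [-0.001  0.003 -0.002] clock 7.7 q [-0.05  0.46  2.06  0.    0.62 -1.93]Traceback (most recent call last):
  File "<stdin>", line 6, in <module>
  File "h.py", line 23, in rect
    h=cv2.convexHull(pts_px.astype(np.int32))[:,0]
      ~~~~~~~~~~~~~~~~~~~~~~~~~~~~~~~~~~~~~~~^^^^^
TypeError: 'NoneType' object is not subscriptable
```

View pics/w3.png

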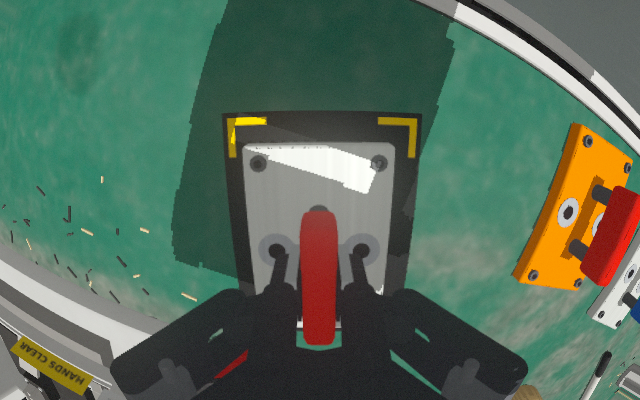

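The plate sits on the pad, parallel to it. The gap to the marks is slightly larger on the right (395→417) than on the left (228→244), so it needs about 2 mm more along tool y. I nudge it, release, rise and measure.

```bash
python3 -m crank '[[[0,1,0],[0,0,0],0],[[0,2,0],[0,0,0],0],[[0,2,0],[0,0,0],0],[[0,2,0],[0,0,0],0],[[0,2,-0.2],[0,0,0],40],[[0,2,-0.2],[0,0,0],85],[[0,2,-0.2],[0,0,0],85],[[0,2,-0.2],[0,0,0],85],[[0,2,-0.2],[0,0,0],85],[[0,2,-0.2],[0,0,0],85],[[0,2,-0.2],[0,0,0],85],[[0,2,-0.2],[0,0,0],85]]'; python3 -m crank '[[[0,0,-5],[0,0,0],85],[[0,0,-15],[0,0,0],85],[[0,0,-30],[0,0,0],85],[[0,0,-50],[0,0,0],85],[[0,0,-70],[0,0,0],85],[[0,0,-90],[0,0,0],85],[[0,0,-110],[0,0,0],85],[[0,0,-130],[0,0,0],85],[[0,0,-145],[0,0,0],85],[[0,0,-150],[0,0,0],85],[[0,0,-150],[0,0,0],85],[[0,0,-150],[0,0,0],85]]'
python3 - <<'E'
from h import *
c=r.get_calibration("wrist");im,H=hsv("wrist");cv2.imwrite("pics/w4.png",im[:,:,::-1])
Y=roi((abs(H[...,0]-27)<8)&(H[...,1]>130)&(H[...,2]>90),180,420,60,330);p=np.argwhere(Y)[:,::-1]
print("pad",wrect(c,p,0),len(p),p.min(0),p.max(0))
_,p=near(roi((H[...,1]<45)&(H[...,2]>90),200,420,80,330),(318,190));print("plate",wrect(c,p,.012),len(p),p.min(0),p.max(0))
p=np.argwhere(roi(((H[...,1]>150)&((H[...,0]<8)|(H[...,0]>172))&(H[...,2]>50)),280,360,130,250))[:,::-1]
print("bar top",wrect(c,p,.056))
E
```

```text
clock: 8.8
tcp_pos: [0.4932, -0.0197, 0.0487]
tcp_rot: [3.142, -0.0, -2.825]
force: [0.1, -0.4, -0.3]
gripper_width: 0.994
grasp_force: 0.0
clock: 9.8
tcp_pos: [0.4931, -0.0197, 0.1988]
tcp_rot: [-3.141, 0.0, -2.825]
force: [0.1, 0.3, -0.3]
gripper_width: 0.994
grasp_force: 0.0
pad [495.3 -20.  146.3 105.2  18.1] 699 [267 108] [369 239]
plate [496.2 -20.3 120.4  80.7  18.1] 7228 [277 122] [358 234]
bar top [494.3 -21.4  66.1  13.7  18.5]
```

View pics/w4.png

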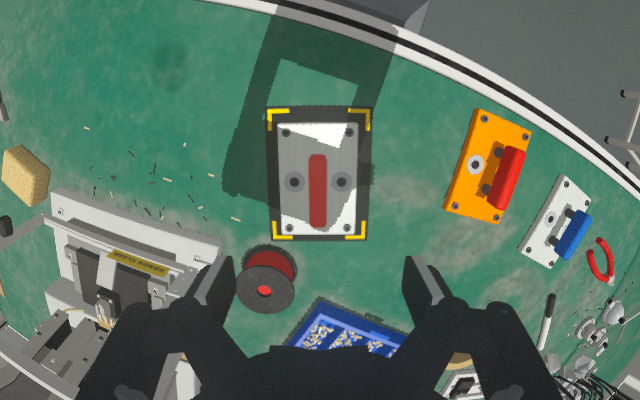

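In the wrist view the plate (277–358, 122–234) sits inside all four yellow marks (267–369, 108–239). Its centre is within 1 mm of the pad's and its angle matches. The arm is clear, and I never went near the blue-bar plate.

```bash
python3 -c "
from cell import r
print(r.job_done())"
```

```text
the job is handed in; nothing more can be done
None
```

The red-bar plate is flat on the pad, centred to about 1 mm with its long side along the pad's; the arm is clear, the blue-bar and orange plates were left alone, and I handed the job in at about 10 s.

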